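Weigh two alloy tins against each other and stage the heavier

TASK

Two look-alike sealed alloy tins lie under the left cover of the blue case; one holds a heavier metal blank. Slide that cover fully aside over its neighbour, weigh the tins against each other by setting one on each pan of the balance and letting go until the beam has tipped and rests against its stop, then gently lay (do not drop) the heavier tin upright in the red cradle, lengthwise between its tall ends and centred, and leave the lighter one lying upright on its pan. Do not disturb the jar, the plaster model or the dropper bottle.

Things in the scene. Friction and masses are not known exactly. Their poses are not given: they have to be found in the camera images.
- case: Blue tray with aluminium tracks along its front and back sides, fixed, 142 (x) by 196 (y) mm, tracks 63 mm high. Origin: centre of its underside; at zero yaw x points away from the robot, y left. Its left (+y) half has two bays that run along x, centre lines at y = +68 and +27 mm; the right half is empty.
- bays (a point): Centre of the floor of the two bays, 8 mm above the bench, axes as the case's. Each bay is 33 mm wide and 130 mm long inside. Black guides as tall as the tins leave 2.5 mm beside each tin, so a tin in its bay can be gripped only at its two ends (along the case's x), where there are 25 mm or more of room.
- cover_left (a joint): Slide of the clear cover over the left half of the case (97 mm wide, upper track, its surface 62 mm above the bench). 0 closed; grows up to 0.092 m as it slides to the case's right (-y) above the other cover; 0.09 bares both bays. Friction about 1.2 N; stays where left. The right cover, on the lower track, need not be moved.
- cover_left_handle (a point): Centre of the left cover's black handle, a bar 44 mm long along the case's x, 10 mm thick along y, 24 mm high (its top 12 mm above this point, the cover's surface 12 mm below). It sits near the left edge of the cover and moves with it. Axes as the case's.
- tin_a_center (a point): Centre (half-way up) of one sealed tin, bare metal with a green lid and white label: 60 (x) by 28 (y) by 32 (z) mm, z up, lid fixed. 0.12 to 0.24 kg, with a metal blank loose by 2 to 3 mm inside. Which tin is heavier changes from run to run and cannot be seen: the heavier weighs at least 1.95 N, the lighter at most 1.4 N.
- tin_b_center (a point): Centre of the other tin, same size and looks as tin a.
- balance: Equal-arm balance fixed to the bench: grey base plate 100 by 170 mm, central post with a white scale plate up to 116 mm above the bench and a red pointer; beam along the balance's y at 52 mm height. Origin: centre of its underside; y to the left at zero yaw.
- beam (a joint): Tilt of the beam: 0 level (empty), positive when the left pan is down, stops at about +0.1 and -0.1 rad (each pan then stands 11 mm lower or higher than level). A weak spring (0.25 N m/rad) centres it: one tin alone, or the heavier of two, takes it to the stop.
- pan_left_top (a point): Centre of the upper face of the left (+y) pan, a flat brass-coloured disc of 90 mm diameter without a rim, 110 mm from the pivot, 75 mm above the bench when level. The pan stays horizontal while the beam tilts, and moves with it.
- pan_right_top (a point): The same for the right (-y) pan.
- cradle: Red cradle, fixed. Origin: centre of its underside; its x axis is its length. Block 100 (x) by 52 (y) by 30 (z) mm; on it two end plates 36 mm wide, rising to 85 mm above the bench, 74 mm clear between them: a tin 60 mm long lies between with 7 mm at each end, no room for fingers there. The long sides are open.
- cradle_floor (a point): Centre of the cradle's floor (black rubber patch), 30 mm above the bench, between the end plates; axes as the cradle's.
- powder_jar_center (a point): Bystander: powder jar with a blue cap, 41 mm across, 58 mm high; its centre.
- plaster_model_3_center (a point): Bystander: tan plaster jaw model, 52 by 68 by 32 mm; point 9 mm above its underside.
- etch_bottle_center (a point): Bystander: small white dropper bottle with a green cap, 30 mm across, 62 mm high; its centre.

How it is judged:
By the outcome, as a careful person would: the job done as asked, in the order asked, and still so for the second after the job is handed in, with the robot touching nothing.
It also fails if it takes over 72 s, if anything falls off the work surface, if the arm or the gripper's body presses on something with over 40 N, if the wrist force passes 120 N, or if a joint passes its speed limit or range.

ROBOT

A 7-joint arm with a two-finger parallel gripper is mounted at the origin on a cart in front of the work surface, level with it; the furniture and walls round the work are solid. World frame = base frame: x ahead of the robot, y to its left, z up, the work surface at z = 0. Lengths are in m, angles in rad, forces in N, time in s.
With the tool pointing down it reaches from about 0.425 to 0.825 m from the base axis. Payload 3.6 kg.
Tool frame: the origin (TCP) lies where the fingers leave the gripper's body, on its centre line; the fingertips stand 73 mm ahead of it and the grasp point (between the pads) lies 54 mm ahead of it; z points along the fingers, y is the line along which they close (so a half turn about z gives the same grasp; the last joint's range is limited). The gripper opens to 85 mm and grips with 20 to 120 N. Pads are 22 mm wide; open, the fingers measure 114 mm over their backs; the gripper's body (76 mm by 85 mm) begins 54 mm behind the grasp point. The pads swing forward as they close: fully open they stand 13 mm farther back than shut.
Start: joints at [1.321, 0.615, -0.013, 1.423, 0.008, 1.103, -0.04], TCP at [0.144, -0.634, 0.304] pointing down, gripper open.
Joint ranges: [-3.12, 3.12], [-0.3, 2.06], [-1.34, 1.32], [0.26, 2.42], [-1.36, 4.5], [0.01, 1.98], [-2.84, 2.84]. Speed limits (rad/s): [2.79, 2.79, 3.14, 3.14, 3.14, 3.14, 3.14].

INTERFACE

Orientations are given as a unit quaternion [x, y, z, w].
In Python, from station import arm, snapshot, camera_info, ticket gives the robot as it stands. Calls block until the motion is done:
- arm.movep(position, orientation): joint-space move of the TCP to a pose.
- arm.line_to(position, velocity=0.15, ori=None): straight line of the TCP; ori=None keeps the orientation; velocity is the mean speed in m/s.
- arm.move_j(angles): joint-space move.
- arm.move_gripper(opening, effort=None): opening from 0.0 (shut) to 1.0 (fully open); effort is the grip in N (None keeps the last); returns when the fingers have stopped.
- arm.pause(seconds).
- arm.ik(position, orientation): joint angles nearest the present ones, or None.
- snapshot(name): name is "side" or "top"; returns the picture (480x640x3 uint8, blue, green, red); there is no depth.
- camera_info(name): a dict with "fx", "fy", "cx", "cy" (pixels), "dist_coeffs" ([k1, k2, p1, p2, k3] as OpenCV has them; the pictures are not rectified), "R" (3x3) and "t" (3): a world point X has camera coordinates R X + t. Camera axes: x right, y down, z forward; pixel columns grow to the right and rows downward; lengths in m; the calibration is good to about 2 mm. A picture is of the moment at which its call begins. camera_info takes no time and is no camera call.
A pose or a line that the arm cannot do raises arm.MotionError and nothing moves.
- ticket.finish_job(): hands the job in; it is judged then, once.
Readings, each from a call of its own:
- arm.read_time(): time.
- arm.read_joint_positions(): joint angles.
- arm.read_dq(): joint speeds.
- arm.read_effort(): joint torques, N m.
- arm.read_tool_pos(): TCP position.
- arm.read_eef_rot(): TCP orientation.
- arm.read_ft_force(): force on the tool from outside, world axes, zero at the start.
- arm.read_wrist_torque(): the same for the moment, N m.
- arm.read_opening(): opening from 0.0 (shut) to 1.0 (fully open).
- arm.read_finger_force(): force on a finger pad.
Only numpy, scipy, OpenCV 4.12 (cv2) and the standard library are available. Lean on these libraries where they do the work, as an engineer would, in place of code of your own. Each camera call takes 0.05 s, during which the arm holds its last target. There are 200 camera calls.

## Working session

There is one attempt and no reset: what is moved stays moved. The work goes in short steps, each a Python script; the robot and the scene stay as the last script left them, time stands still between calls to the robot, and variables do not carry over. Pictures are saved under pics/ and viewed, at most 10 in all, crops included, and the job is handed in when it is done.

```bash
mkdir -p pics; ls
python3 - <<'E'
from station import arm,snapshot,camera_info
import cv2
for n in("top","side"):
    cv2.imwrite(f"pics/{n}0.png",snapshot(n)); print(n,camera_info(n))
print(arm.read_time(),arm.read_eef_rot(),arm.read_tool_pos())
E
```

```text
pics
top {'fx': 533.4889616375606, 'fy': 533.4889616375606, 'cx': 315.9431282422382, 'cy': 239.92935877541936, 'dist_coeffs': array([-0.1462632,  0.       ,  0.       ,  0.       ,  0.       ]), 'R': array([[ 0.01121285, -0.99993417, -0.00243612],
       [-0.99714491, -0.01099956, -0.07470632],
       [ 0.0746746 ,  0.00326683, -0.9972026 ]]), 't': array([-0.13547688,  0.51946833,  1.0190998 ])}
side {'fx': 555.7399212497677, 'fy': 555.7399212497677, 'cx': 322.08344419299164, 'cy': 250.01698223049868, 'dist_coeffs': array([0.0484123, 0.       , 0.       , 0.       , 0.       ]), 'R': array([[ 0.97000851, -0.24179644, -0.02485918],
       [-0.13031919, -0.43099958, -0.89289208],
       [ 0.20518383,  0.86935254, -0.44958398]]), 't': array([-0.53362335,  0.09295893,  1.35222291])}
0.1 [ 9.93741099e-01  1.11701581e-01 -1.29006896e-04 -1.16981950e-03] [ 0.14416301 -0.63327263  0.30284445]
```

View pics/top0.png

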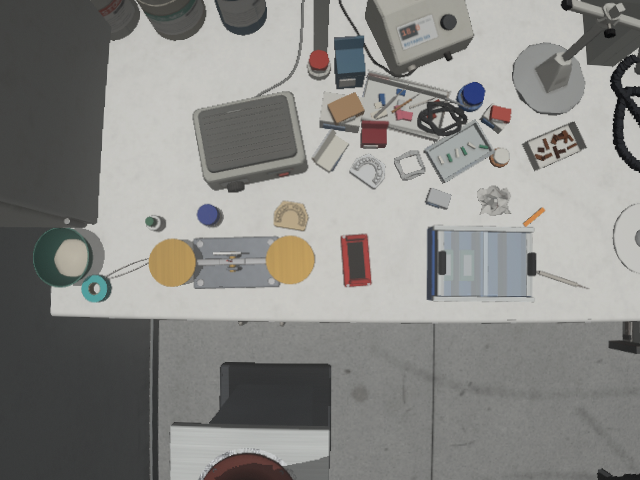

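View pics/side0.png

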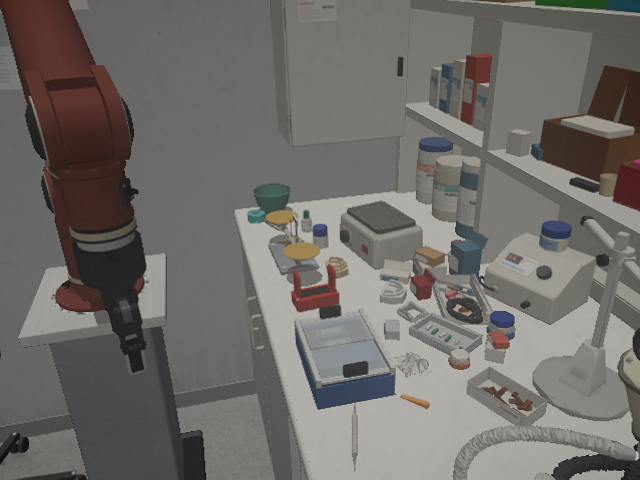

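The top view shows the case around (480,262), with its left handle at (442,263). The cradle is at (356,260) and the pans are at (172,262) and (290,260). Next I'll enlarge these areas to get precise corner positions.

```bash
cat > h.py <<'E'
import numpy as np,cv2
from station import arm,snapshot,camera_info,ticket
from scipy.spatial.transform import Rotation as Ro
def bp(px,z,cam="top"):
    c=camera_info(cam);K=np.array([[c["fx"],0,c["cx"]],[0,c["fy"],c["cy"]],[0,0,1]])
    u=cv2.undistortPoints(np.array(px,float).reshape(-1,1,2),K,c["dist_coeffs"])[:,0]
    R=c["R"];C=-R.T@c["t"];d=np.c_[u,np.ones(len(u))]@R
    return C+d*((np.atleast_1d(z)-C[2])/d[:,2])[:,None]
def proj(X,cam="top"):
    c=camera_info(cam);K=np.array([[c["fx"],0,c["cx"]],[0,c["fy"],c["cy"]],[0,0,1]])
    return cv2.projectPoints(np.array(X,float).reshape(-1,3),cv2.Rodrigues(c["R"])[0],c["t"],K,c["dist_coeffs"])[0][:,0]
def crop(im,x0,y0,x1,y1,s):
    return cv2.resize(im[y0:y1,x0:x1],None,fx=s,fy=s,interpolation=cv2.INTER_CUBIC)
E
python3 - <<'E'
from h import *
im=cv2.imread("pics/top0.png")
a=crop(im,420,217,545,307,4);b=crop(im,333,217,383,307,4);c=crop(im,143,232,323,292,4)
o=np.zeros((600,720,3),np.uint8);o[:360,:500]=a;o[:360,510:710]=b;o[360:]=c
cv2.imwrite("pics/zoom.png",o)
g=im.astype(int)
def blob(m,name,z):
    n,l,s,ce=cv2.connectedComponentsWithStats(m.astype(np.uint8))
    for i in range(1,n):
        if s[i,4]>40:print(name,s[i],ce[i].round(1),bp(ce[i],z)[0].round(4), cv2.minAreaRect(np.argwhere(l==i)[:,::-1].astype(np.float32)))
M=np.zeros(im.shape[:2],bool);M[200:310,130:550]=1
B,G,R=g[...,0],g[...,1],g[...,2]
blob(M&(R-B>70)&(R-G<70)&(R>150),"brass",.075)
blob(M&(R-G>60),"red",.03)
blob(M&(g.max(2)<50),"dark",.086)
blob(M&(B-R>50),"blue",.058)
E
```

```text
brass [523 208  22  18 107] [533.7 216.6] [ 0.5657 -0.542   0.075 ] ((533.5819091796875, 216.59835815429688), (4.225217819213867, 25.479341506958008), 50.194427490234375)
brass [ 266  236   48   48 1777] [289.7 259.6] [ 0.4799 -0.082   0.075 ] ((289.70001220703125, 259.6000061035156), (46.51021194458008, 46.957427978515625), 26.56505012512207)
brass [ 149  239   46   47 1700] [171.6 262.4] [0.4719 0.1378 0.075 ] ((171.5, 262.0), (46.0, 45.0), 90.0)
red [524 208  20  18  78] [533.6 216.7] [ 0.571  -0.5606  0.03  ] ((533.7540283203125, 216.70489501953125), (3.3289592266082764, 24.070934295654297), 50.19443130493164)
red [348 235  23  51 356] [363.  261.7] [ 0.4792 -0.2207  0.03  ] ((359.1468505859375, 259.9512023925781), (50.209877014160156, 20.40706443786621), 87.56334686279297)
red [342 238   8  48 209] [345.3 261. ] [ 0.4802 -0.1865  0.03  ] ((345.4448547363281, 261.3379821777344), (47.086795806884766, 4.816637992858887), 85.2363510131836)
blue [198 205  19  19 286] [206.9 213.9] [0.5653 0.0772 0.058 ] ((207.0, 214.0), (18.0, 18.0), 90.0)
blue [432 231   3  64 120] [432.6 263.9] [ 0.4752 -0.3496  0.058 ] ((433.0, 262.5), (63.0, 2.0), 90.0)
```

View pics/zoom.png

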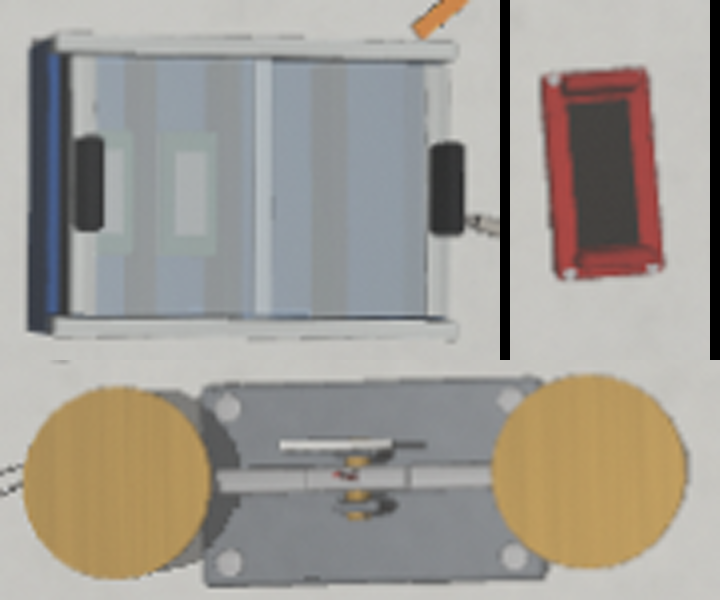

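Pan spacing comes out at 0.2198 m against the expected 0.22 m, so the calibration holds. In the zoom, the track corners are at (58,34), (458,41), (55,338) and (458,340). Tin lids are visible at x 157–217 and near x 102, both at y≈193. The left handle is at (89,183). I'll compute the poses and overlay them to check.

Run:
```python
from h import *
C=camera_info("top");print("cam",-C["R"].T@C["t"])
z1=lambda P:[(420+(x+.5)/4-.5,217+(y+.5)/4-.5) for x,y in P]
z2=lambda P:[(333+(x-510+.5)/4-.5,217+(y+.5)/4-.5) for x,y in P]
t=bp(z1([(58,34),(458,41),(55,338),(458,342)]),.063);print("tracks",t.round(4),np.diff(t,axis=0).round(3))
h=bp(z1([(75,136),(103,136),(103,230),(77,230)]),.086);print("handle",h.round(4),h.mean(0))
l=bp(z1([(158,132),(217,132),(217,254),(158,254)]),.04);print("tin2",l.round(4),l.mean(0))
l=bp(z1([(132,133),(132,253)]),.04);print("tin1 right edge",l.round(4))
k=bp(z2([(542,72),(647,68),(664,273),(556,279)]),.03);print("cradle",k.round(4),k.mean(0))
k=bp(z2([(568,105),(627,101),(640,245),(577,250)]),.03);print("patch",k.round(4),k.mean(0))
```

```text
cam [ 0.44340342 -0.13308326  1.0547265 ]
tracks [[ 0.548  -0.3518  0.063 ]
 [ 0.5473 -0.5474  0.063 ]
 [ 0.4057 -0.35    0.063 ]
 [ 0.4038 -0.5454  0.063 ]] [[-0.001 -0.196  0.   ]
 [-0.142  0.197  0.   ]
 [-0.002 -0.195  0.   ]]
handle [[ 0.4988 -0.3544  0.086 ]
 [ 0.4989 -0.3674  0.086 ]
 [ 0.4559 -0.3672  0.086 ]
 [ 0.4558 -0.3552  0.086 ]] [ 0.47733279 -0.36103649  0.086     ]
tin2 [[ 0.5037 -0.4055  0.04  ]
 [ 0.504  -0.4346  0.04  ]
 [ 0.4453 -0.4342  0.04  ]
 [ 0.4451 -0.4052  0.04  ]] [ 0.47452791 -0.41985436  0.04      ]
tin1 right edge [[ 0.5031 -0.3927  0.04  ]
 [ 0.4455 -0.3925  0.04  ]]
cradle [[ 0.5309 -0.1772  0.03  ]
 [ 0.5334 -0.2279  0.03  ]
 [ 0.4348 -0.2366  0.03  ]
 [ 0.4315 -0.1847  0.03  ]] [ 0.48266636 -0.20659376  0.03      ]
patch [[ 0.5151 -0.1898  0.03  ]
 [ 0.5174 -0.2183  0.03  ]
 [ 0.4481 -0.2249  0.03  ]
 [ 0.4455 -0.1947  0.03  ]] [ 0.4815206  -0.20694051  0.03      ]
```

All the sizes check out: case 196×142, cradle 100×52, and the tins match their bays. Moving the cover now.

```bash
cat >> h.py <<'E'
CY=-.009; CC=np.array([.4762,-.4487]); KC=np.array([.4818,-.2068]); KY=.075
PL=np.array([.4719,.1378]); PR=np.array([.4799,-.0820])
def down(psi): return (Ro.from_euler("z",psi)*Ro.from_euler("x",np.pi)).as_quat()
def P(xy,z): return [float(xy[0]),float(xy[1]),float(z)]
def stat(s): print(s,"t",round(arm.read_time(),2),"pos",np.round(arm.read_tool_pos(),4),"F",np.round(arm.read_ft_force(),2),"op",round(arm.read_opening(),3),"ff",np.round(arm.read_finger_force(),1))
E
python3 - <<'E'
from h import *
h=np.array([.4775,-.362]);q=down(CY)
for xy,z,psi in [(h,.24,CY),(h,.139,CY),(CC+[0,.068],.093,CY+np.pi/2),(PL,.15,np.pi/2),(PR,.15,0),(KC,.12,KY)]:
    print(np.round(arm.ik(P(xy,z),down(psi)),2))
arm.move_gripper(.5,30)
arm.movep(P(h,.24),q);stat("above")
arm.line_to(P(h,.140),.15);stat("down")
arm.move_gripper(0,40);stat("grip")
p=arm.read_tool_pos()
arm.line_to([p[0]-.0008,p[1]-.0918,p[2]],.10);stat("slid")
arm.move_gripper(.5);p=arm.read_tool_pos()
arm.line_to([p[0],p[1],.24],.25);stat("up")
arm.movep(P(CC+[0,.2],.30),down(CY+np.pi/2));stat("aside")
o=crop(snapshot("top"),420,217,545,307,4);s=snapshot("side")
o2=np.zeros((360+240,500,3),np.uint8);o2[:360]=o;o2[360:]=cv2.resize(s[270:430,230:480],None,fx=2,fy=1.5)
cv2.imwrite("pics/slid.png",o2)
E
```

```text
[ 0.6   0.6   0.02  1.66 -0.02  0.88 -0.95]
[ 0.59  0.73  0.03  1.74 -0.03  0.67 -0.94]
[ 0.78  0.82 -0.23  1.73  0.29  0.63  0.37]
[ 0.01  0.65 -0.51  2.03  0.55  0.6  -0.88]
[ 0.12  0.6   0.01  2.05 -0.01  0.5  -1.44]
[ 0.38  0.69 -0.02  1.96  0.03  0.49 -1.16]
above t 2.19 pos [ 0.4765 -0.3637  0.2403] F [0.25 0.25 0.29] op 0.5 ff 0.0
down t 3.01 pos [ 0.4778 -0.3627  0.1408] F [-0.14 -0.69  0.38] op 0.499 ff 0.0
grip t 3.4 pos [ 0.4779 -0.3623  0.1412] F [-1.21  0.27  4.65] op 0.099 ff 43.3
slid t 4.47 pos [ 0.4776 -0.4487  0.1412] F [-3.18 10.35  6.9 ] op 0.105 ff 43.8
up t 5.44 pos [ 0.4768 -0.4548  0.2407] F [ 0.3   0.26 -0.95] op 0.501 ff 0.0
aside t 6.42 pos [ 0.4756 -0.2499  0.2989] F [ 0.24 -1.22 -1.6 ] op 0.5 ff 0.0
```

View pics/slid.png

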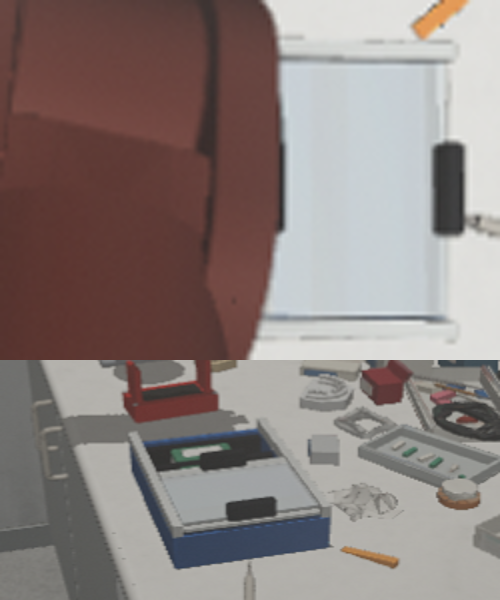

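The side view shows the far bay uncovered and the arm hiding part of the case in the top view. The handle's right edge at zoom x≈284 puts the cover at about 86.5 mm, short of the 90 mm needed. The fingertips were pressing on the cover, so I'll re-grip higher and finish the slide.

Run:
```python
from h import *
h=np.array([.477,-.4485]);q=down(CY)
arm.movep(P(h,.2),q)
arm.line_to(P(h,.147),.15);arm.pause(.15);stat("down")
arm.move_gripper(0,40);arm.pause(.1);stat("grip")
p=arm.read_tool_pos()
arm.line_to([p[0],-.4555,p[2]],.05);arm.pause(.3);stat("slid")
arm.move_gripper(.4);p=arm.read_tool_pos()
arm.line_to([p[0],p[1],.2],.25);stat("up")
arm.movep(P(CC+[-.02,.3],.30),down(CY+np.pi/2));stat("aside")
o=crop(snapshot("top"),420,217,545,307,4);cv2.imwrite("pics/slid2.png",o)
```

```text
down t 8.15 pos [ 0.4778 -0.449   0.1487] F [-0.39  0.47 -0.38] op 0.503 ff 0.0
grip t 8.64 pos [ 0.4773 -0.448   0.1478] F [-0.86  2.77  5.89] op 0.099 ff 41.9
slid t 9.23 pos [ 0.4776 -0.449   0.1478] F [-3.19 11.4   8.97] op 0.103 ff 42.4
up t 9.96 pos [ 0.4774 -0.4575  0.2017] F [-0.25 -1.05 -0.8 ] op 0.4 ff 0.0
aside t 11.19 pos [ 0.4562 -0.1501  0.2993] F [ 0.6  -0.66 -0.41] op 0.4 ff 0.0
```

View pics/slid2.png

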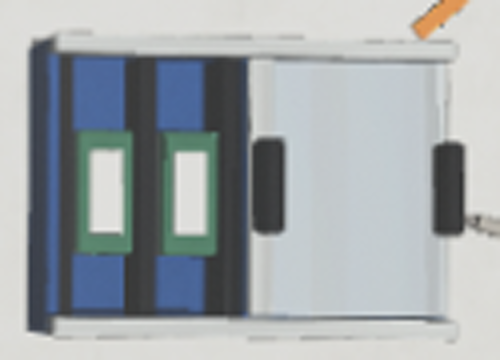

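The cover's left edge is now at zoom x≈248, about +5 mm in the case frame. It resisted an 11 N pull there, so it's at the 92 mm stop (it had started slightly open) and both bays are bare. The lids are at (104.5,192.5) and (190,192.5). Next I'll pick the left tin and put it on the left pan.

```bash
cat >> h.py <<'E'
def fz():
    v=[]
    for _ in range(10): arm.pause(.02); v.append(arm.read_ft_force()[2])
    return np.mean(v),np.std(v)
def settle(p,q=None,v=.06):
    "line, then correct the static droop once"
    arm.line_to(p,v,q); arm.pause(.2); e=np.array(p)-arm.read_tool_pos()
    arm.line_to(list(np.array(p)+e),.05); arm.pause(.1)
def pick_bay(t,g):
    q=down(CY+np.pi/2)
    arm.move_gripper(.9,40)
    arm.movep(P(t,.17),q); arm.line_to(P(t,.125),.2); settle(P(t,g)); stat("at tin")
    arm.move_gripper(0,45); stat("grip"); p=arm.read_tool_pos()
    arm.line_to([p[0],p[1],.17],.12); arm.pause(.2); print("Fz held",fz()); stat("lifted")
E
python3 - <<'E'
from h import *
f=lambda x,y:bp([(420+(x+.5)/4-.5,217+(y+.5)/4-.5)],.04)[0,:2]
t1,t2=f(104.5,192.5),f(190,192.5);print(t1,t2)
arm.movep(P(t1,.17),down(CY+np.pi/2));arm.pause(.2);print("empty",fz())
pick_bay(t1,.088)
E
```

```text
[ 0.47442128 -0.37913215] [ 0.47473297 -0.42102296]
empty (np.float64(-0.17653606733215577), np.float64(0.35482050823489436))
at tin t 15.07 pos [ 0.4742 -0.379   0.0877] F [-1.58 -0.21  0.6 ] op 0.902 ff 0.0
grip t 15.37 pos [ 0.4746 -0.3791  0.088 ] F [0.12 0.03 1.42] op 0.689 ff 51.6
Fz held (np.float64(-2.1418564400836386), np.float64(0.4196423845174797))
lifted t 16.57 pos [ 0.4745 -0.379   0.1695] F [-0.61 -0.43 -1.34] op 0.69 ff 51.1
```

The tin is gripped (opening 0.69, about 60 mm). It weighs about 2.0 N, so it's probably the heavier one. Placing it on the left pan.

```bash
cat >> h.py <<'E'
def place_pan(xy,z_touch,z_end,g,psi=.036+np.pi/2):
    off=g-.008; q=down(psi)
    p=arm.read_tool_pos(); arm.line_to([p[0],p[1],.22],.25)
    arm.movep(P(xy,.22),q)
    arm.line_to(P(xy,z_touch+off+.012),.15); settle(P(xy,z_touch+off+.003),v=.05); print("pre",fz())
    arm.line_to(P(xy,z_end+off),.03); arm.pause(.3); stat("placed"); print(fz())
E
python3 - <<'E'
from h import *
place_pan(PL,.075,.0645,.088)
E
```

```text
pre (np.float64(-2.209463110782581), np.float64(0.4905065461853433))
placed t 21.23 pos [0.4719 0.1378 0.1445] F [ 0.23 -0.02 -1.09] op 0.69 ff 51.1
(np.float64(-1.8085988633870584), np.float64(0.37184061296917503))
```

Run:
```python
from h import *
for z in (.1435,.1428,.142,.141):
    arm.line_to(P(PL,z),.03);arm.pause(.1);f=fz()[0];print(z,arm.read_tool_pos()[2],f)
    if f>-.6:break
arm.move_gripper(.9);arm.pause(.1);stat("rel")
arm.line_to(P(PL,.22),.2)
arm.movep([.4745,-.421,.17],down(CY+np.pi/2))
pick_bay(np.array([.4747,-.4212]),.092)
o=crop(snapshot("top"),140,225,220,295,6);cv2.imwrite("pics/pan1.png",o)
```

```text
0.1435 0.143799459462361 3.8519302992140823
rel t 22.33 pos [0.4719 0.1378 0.1433] F [0.21 0.55 0.07] op 0.902 ff 0.0
at tin t 26.98 pos [ 0.4745 -0.421   0.0916] F [ 0.72 -0.71 -0.5 ] op 0.905 ff 0.0
grip t 27.27 pos [ 0.4747 -0.4212  0.0919] F [0.   0.28 1.36] op 0.689 ff 50.5
Fz held (np.float64(-1.3143671417816716), np.float64(0.500088396337881))
lifted t 28.43 pos [ 0.4746 -0.4211  0.1695] F [-0.61  0.19 -1.83] op 0.689 ff 50.2
```

View pics/pan1.png

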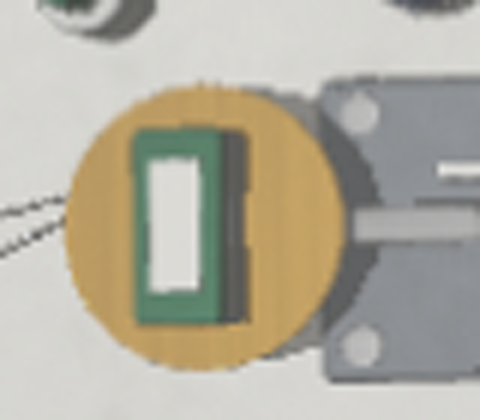

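The first tin sits upright on the left pan, with its lid at crop (177,225). The second tin is lighter, at about 1.2 N. Setting it on the raised right pan.

Run:
```python
from h import *
place_pan(PR,.086,.0855,.092)
if fz()[0]<-.7: arm.line_to(P(PR,.0848+.084),.03);arm.pause(.15);print(fz()[0])
arm.move_gripper(.9);arm.pause(.1);stat("rel")
p=arm.read_tool_pos();arm.line_to([p[0],p[1],.24],.2)
arm.movep([.45,-.25,.28],down(np.pi/2));arm.pause(.3);stat("aside")
t=snapshot("top");s=snapshot("side")
o=np.zeros((600,760,3),np.uint8);o[:280,:760]=crop(t,140,225,330,295,4);o[280:,:640]=crop(s,240,185,400,265,4)
cv2.imwrite("pics/weigh.png",o)
```

```text
pre (np.float64(-1.2615368549500152), np.float64(0.19634359393888007))
placed t 32.12 pos [ 0.4801 -0.082   0.1697] F [ 0.25 -0.13 -0.23] op 0.69 ff 50.4
(np.float64(0.5516970530749872), np.float64(0.5781762812477874))
rel t 32.88 pos [ 0.4797 -0.082   0.1694] F [-0.56  0.03 -0.64] op 0.9 ff 0.0
aside t 34.42 pos [ 0.4504 -0.2486  0.2798] F [ 0.38 -0.02 -0.34] op 0.904 ff 0.0
```

View pics/weigh.png

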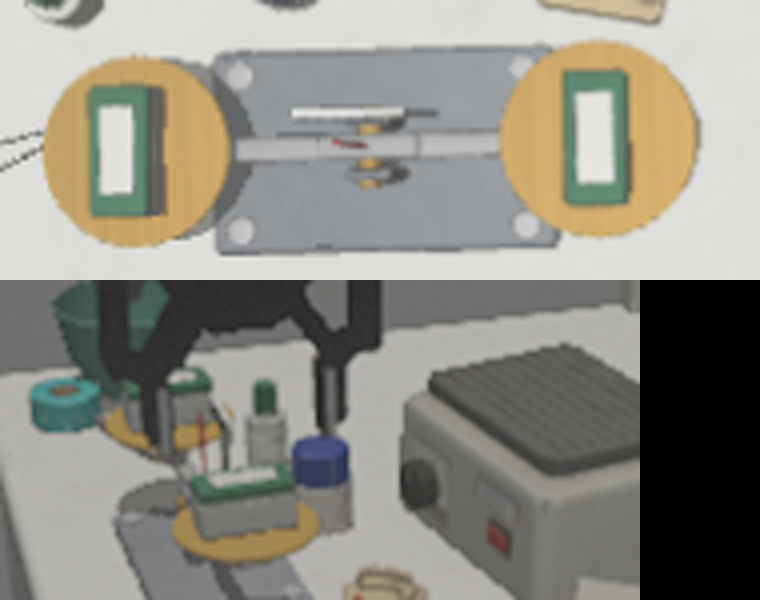

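The right pan looks larger, so it's nearer the camera, and the pointer leans left: the left pan is down. That agrees with the force readings (2.0 N against 1.2 N), so the heavier tin is on the left. I'll regrip it across its width and take it to the cradle.

Run:
```python
from h import *
c=bp([(140+119.5/4-.4,225+151/4-.4)],.096)[0,:2];print("tin",c)
c=(c+PL)/2; q=down(.036)
arm.move_gripper(.62,45)
arm.movep(P(c,.22),q);arm.line_to(P(c,.165),.15);settle(P(c,.143),v=.06);stat("at")
arm.move_gripper(0,45);stat("grip")
p=arm.read_tool_pos();arm.line_to([p[0],p[1],p[2]+.032],.04);arm.pause(.1);print(fz());stat("lift")
p=arm.read_tool_pos();arm.line_to([p[0],p[1],.24],.2)
arm.movep(P(KC,.24),down(KY));arm.line_to(P(KC,.150),.15);settle(P(KC,.130),v=.06);stat("over cradle")
s=snapshot("side");cv2.imwrite("pics/over.png",crop(s,230,200,400,325,4.5))
```

```text
tin [0.47137216 0.13595423]
at t 38.29 pos [0.4715 0.1368 0.1428] F [0.38 1.03 0.25] op 0.621 ff 0.0
grip t 38.63 pos [0.4715 0.137  0.143 ] F [-0.67  0.57  2.2 ] op 0.319 ff 46.8
(np.float64(-1.829081989710708), np.float64(0.42726359533783376))
lift t 39.86 pos [0.4714 0.137  0.1748] F [-0.24  1.   -0.96] op 0.316 ff 46.3
over cradle t 43.42 pos [ 0.4817 -0.2067  0.1299] F [-0.35 -1.11 -1.71] op 0.32 ff 46.3
```

View pics/over.png

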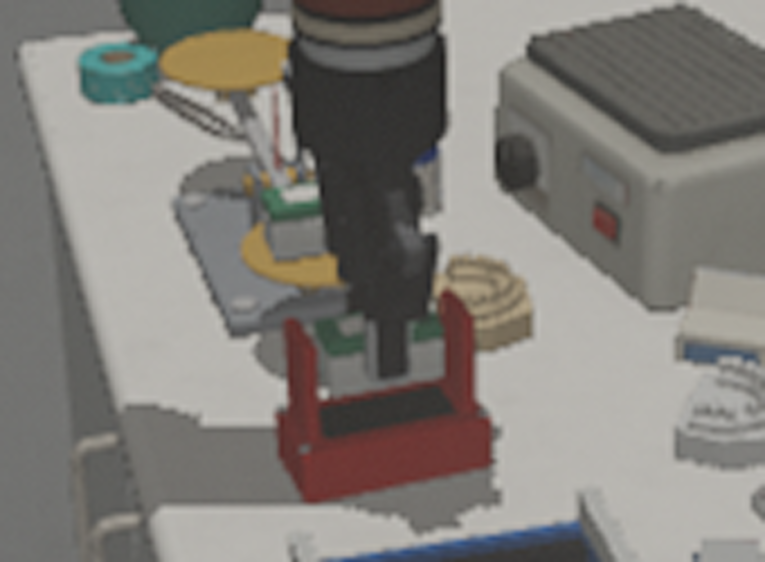

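Run:
```python
from h import *
im=cv2.imread("pics/over.png")
Rk=lambda p,c,y:np.array([c[0]+p[0]*np.cos(y)-p[1]*np.sin(y),c[1]+p[0]*np.sin(y)+p[1]*np.cos(y),p[2]])
def draw(b,col):
    X=[Rk((x,y,z),KC,KY) for x in b[0] for y in b[1] for z in b[2]]
    u=(proj(X,"side")-[230,200])*4.5+2
    for i in range(8):
        for k in(1,2,4):
            if not i&k: cv2.line(im,tuple(map(int,u[i])),tuple(map(int,u[i|k])),col,1)
draw(((-.05,.05),(-.026,.026),(0,.03)),(255,255,0))
for s in(-1,1): draw(((s*.037,s*.05),(-.018,.018),(.03,.085)),(255,255,255))
draw(((-.03,.03),(-.014,.014),(.051,.083)),(255,0,255))
cv2.imwrite("pics/over2.png",cv2.resize(im[260:520,230:530],None,fx=2,fy=2))
```

```text
(no output)
```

View pics/over2.png

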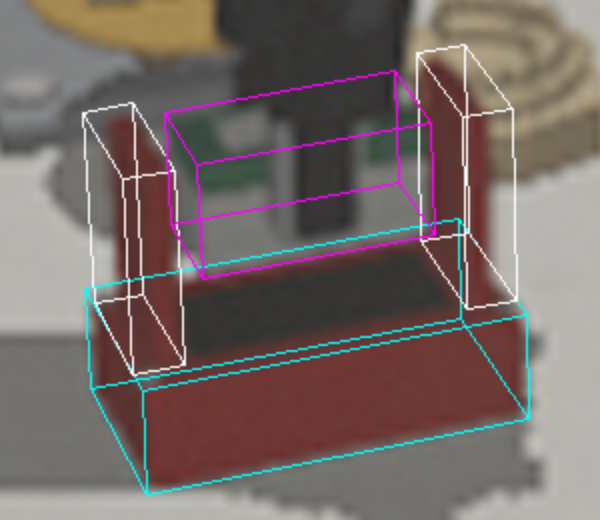

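The overlay agrees with the picture: block edges coincide, and the tin sits between the end plates within about 2 mm of centred. Lowering it now.

Run:
```python
from h import *
arm.line_to(P(KC,.1115),.03);arm.pause(.1);f0=fz()[0];print(f0)
for z in np.arange(.1108,.1055,-.0007):
    arm.line_to(P(KC,z),.02);arm.pause(.06);f=fz()[0];print(round(z,4),arm.read_tool_pos()[2].round(4),round(f,2))
    if f>.3:break
arm.move_gripper(.55);arm.pause(.1);stat("rel")
p=arm.read_tool_pos();arm.line_to([p[0],p[1],.25],.15)
arm.movep([.40,-.48,.30],down(KY));arm.pause(.2);stat("away")
t=snapshot("top");s=snapshot("side")
o=np.zeros((600,760,3),np.uint8);o[:280,:760]=crop(t,140,225,330,295,4)
o[280:600,:256]=crop(t,335,220,399,300,4);o[280:600,260:760]=crop(s,255,205,380,285,4)
cv2.imwrite("pics/fin.png",o)
```

```text
-2.120220536139393
0.1108 0.1108 -2.16
0.1101 0.1101 -2.16
0.1094 0.1094 -2.2
0.1087 0.1091 3.55
rel t 46.82 pos [ 0.4818 -0.2068  0.1085] F [ 0.66 -0.03  0.76] op 0.555 ff 0.0
away t 49.23 pos [ 0.4015 -0.4782  0.2999] F [ 0.53 -0.21  0.03] op 0.547 ff 0.0
```

View pics/fin.png

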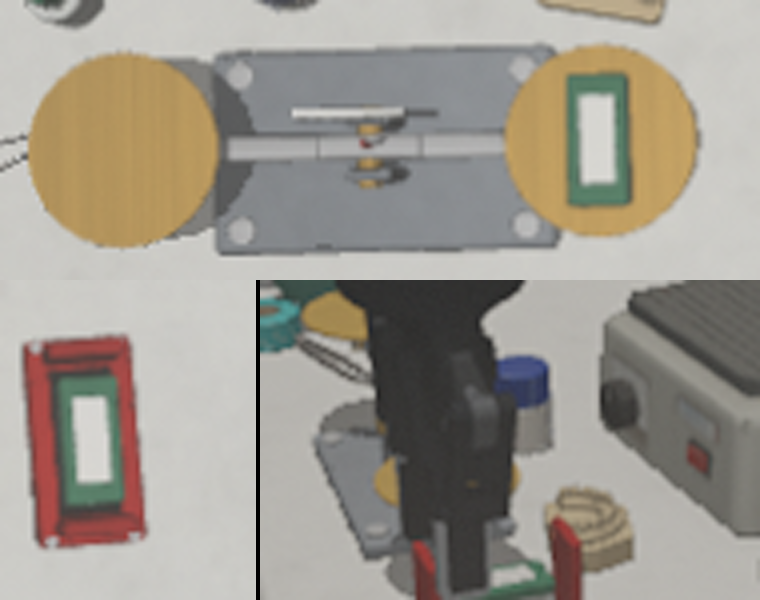

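The heavier tin lies upright and centred in the cradle (lid centre row 441, cradle centre row 442). The lighter one is upright on its lowered right pan, and the gripper is clear. Handing in the job.

```bash
python3 -c "
from station import ticket;print(ticket.finish_job())"
```

```text
the job is handed in; nothing more can be done
None
```

The job is handed in at about 49 s on the robot clock: cover slid fully aside, tins weighed on the balance, heavier tin (about 2.0 N against 1.2 N) laid centred in the red cradle, lighter one left upright on the right pan; the arm never went near the jar, model or bottle.

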